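# Change the columns in a cam-clamped column block

## Robot

A 6-joint arm with a two-finger parallel gripper is mounted at the origin on a cart in front of the work surface, level with it; the furniture and walls round the work are solid. World frame = base frame: x ahead of the robot, y to its left, z up, the work surface at z = 0. Lengths are in mm, angles in degrees, forces in N, time in s.
With the tool pointing down it reaches from about 325 to 900 mm from the base axis. Payload 6.1 kg.
Tool frame: the origin (TCP) lies midway between the tips of the shut fingers; the grasp point (between the pads) lies tcp_to_grasp behind it (tcp_to_grasp is the distance from the TCP to the grasp point, in mm); z points along the fingers, y is the line along which they close (so a half turn about z gives the same grasp; the last joint's range is limited). The gripper opens to 87 mm and grips with 3 to 60 N. Pads are 19 mm wide; open, the fingers measure 117 mm over their backs; the gripper's body (75 mm by 190 mm) begins 51 mm behind the grasp point.
Start: joints at [65.311, 12.628, 87.462, -0, 79.91, -7.225], TCP at [187.562, 596.185, 222.538] pointing down, gripper open.
Joint ranges: [-170.65, 170.65], [-52.31, 119.04], [5.05, 147.46], [-71.25, 251.25], [11.57, 151.72], [-153.62, 153.62]. Speed limits (degrees/s): [147.25, 147.25, 172.46, 180, 180, 180].

## Interface

Orientations are given as a 3x3 rotation matrix whose columns are the frame's x, y, z axes.
In Python, from plant import * gives the robot as it stands. The module is installed in compiled form; this text tells all that it offers.
- The arm moves only by the tool carry_out, never from a script. Its argument "commands" is a list of rows, each a list of 7 numbers: the shift along the tool's x, y, z in m, then the turn, a rotation vector about the tool's x, y, z in rad, then the finger opening in m, from 0 to 0.087. In form: [[dx, dy, dz, wx, wy, wz, jaw], ...]. A call has 1 to 12 rows; each row shifts and turns the commanded pose from where the row before left it, along the tool's axes as they then stand; what a row does not reach is not made up. A row lasts 1/10 s, in which the tool goes at most 50 mm and 8.59 degrees, less where a joint would pass 70% of its speed; a pose out of reach is approached as far as the arm can. A call is refused whole if a number of a shift passes 0.05 or a number of a turn 0.15, either way. A call with a gripper value outside its range is refused whole. The fingers move at their own pace and stop on an object; the grip force is fixed at half the most. Time passes only in rows, so rows that do not move let the fingers close. It gives the time, the measured TCP pose, the force, the opening and the grip force at its end, in the units of the state.
- observe(): the state, without advancing time (a new reading comes with each control period).
- grab_frame(name): name is "side" or "top"; returns the picture (420x560x3 uint8, red, green, blue); there is no depth.
- get_calibration(name): a dict with "fx", "fy", "cx", "cy" (pixels), "dist_coeffs" ([k1, k2, p1, p2, k3] as OpenCV has them; the pictures are not rectified), "extrinsics" (4x4, takes a point from camera to world coordinates). Camera axes: x right, y down, z forward; pixel columns grow to the right and rows downward; lengths in mm; the calibration is good to about 2 mm. A picture is of the moment at which its call begins. get_calibration takes no time and is no camera call.
- finish_job(): hands the job in; it is judged then, once.
Trained networks look in the newest picture that a camera, given by its name, has taken for a name from the list of things; names that differ only in an ending like _2 or _b are one class to them, and where a whole thing is asked for, a point or a joint stands for the part that bears it (a point fixed in the world has none). Each returns a list of dicts, best first, with "score" (0 to 1); they miss things now and then, are a little off and sometimes report something else, mostly with a low value. They report only what shows in the picture. A call takes as long as a camera call.
- silhouettes(camera, name): "pixels" (420x560 bool, what is visible of it) and "extent" ([left, top, width, height] as shares, 0 to 1, of the picture: columns of its width, rows of its height, round what is visible of it).
- place_of(camera, name): "point" ([column, row] as shares, 0 to 1, of the picture: columns of its width, rows of its height: a listed point, or the origin of a listed thing).
The state is a dict: "time": time; "joint_positions": joint angles; "joint_vel": joint speeds; "joint_torque": joint torques, N m; "tcp_pos": TCP position; "tcp_rot": TCP orientation; "contact_force": force on the tool from outside, world axes, zero at the start; "ft_torque": the same for the moment, N m; "width": finger opening in mm; "grasp_force": force on a finger pad.
Only numpy, scipy, OpenCV 4.12 (cv2) and the standard library are available. Lean on these libraries where they do the work, as an engineer would, in place of code of your own. Each camera call takes 0.05 s, during which the arm holds its last target. There are 200 camera calls.

## Task

Change the columns in the clamping block: turn the cam until its low point faces the plunger so that the blue bar backs off, lay the used column or columns flat in the parts tray, and lay every fresh column from the pad in a free channel of its own, all with the red end at the inlet wall with the red dots. Only when they all lie in their saddles, turn the cam until its high point bears on the sprung plunger, so that the bar grips all the columns against the inlet wall. Leave the two spanners where they are.

Things in the scene. Friction and masses are not known exactly. Their poses are not given: they have to be found in the camera images.
- fresh_1: fresh separation column: beige tube 9.6 mm thick (grip here, centre of mass mid-length), hex end nuts 14 mm across, outer faces 220 mm apart, thin stubs 8 mm beyond (236 mm in all), one stub red, the other blue. 120 g. Origin under its middle, y axis along the tube, red end at -y, tube axis 7.5 mm above the origin. Starts on the grey-green pad; may be absent
- fresh_1_red (a point): tip of its red end, on the tube axis, 118 mm from the middle
- fresh_2: fresh separation column: beige tube 9.6 mm thick (grip here, centre of mass mid-length), hex end nuts 14 mm across, outer faces 220 mm apart, thin stubs 8 mm beyond (236 mm in all), one stub red, the other blue. 120 g. Origin under its middle, y axis along the tube, red end at -y, tube axis 7.5 mm above the origin. Starts on the grey-green pad; may be absent
- fresh_2_red (a point): tip of its red end, on the tube axis, 118 mm from the middle
- fresh_3: fresh separation column: beige tube 9.6 mm thick (grip here, centre of mass mid-length), hex end nuts 14 mm across, outer faces 220 mm apart, thin stubs 8 mm beyond (236 mm in all), one stub red, the other blue. 120 g. Origin under its middle, y axis along the tube, red end at -y, tube axis 7.5 mm above the origin. Starts on the grey-green pad; may be absent
- fresh_3_red (a point): tip of its red end, on the tube axis, 118 mm from the middle
- spent_1: used separation column: beige tube 9.6 mm thick (grip here, centre of mass mid-length), hex end nuts 14 mm across, outer faces 220 mm apart, thin stubs 8 mm beyond (236 mm in all), one stub red, the other blue. 120 g. Origin under its middle, y axis along the tube, red end at -y, tube axis 7.5 mm above the origin. Starts clamped in the block; may be absent
- spent_2: used separation column: beige tube 9.6 mm thick (grip here, centre of mass mid-length), hex end nuts 14 mm across, outer faces 220 mm apart, thin stubs 8 mm beyond (236 mm in all), one stub red, the other blue. 120 g. Origin under its middle, y axis along the tube, red end at -y, tube axis 7.5 mm above the origin. Starts clamped in the block; may be absent
- spent_3: used separation column: beige tube 9.6 mm thick (grip here, centre of mass mid-length), hex end nuts 14 mm across, outer faces 220 mm apart, thin stubs 8 mm beyond (236 mm in all), one stub red, the other blue. 120 g. Origin under its middle, y axis along the tube, red end at -y, tube axis 7.5 mm above the origin. Starts clamped in the block; may be absent
- block: fixed clamping block: aluminium plate 160 x 290 mm (x, y), top 10 mm above the worktop, a 90 mm wide tongue at -y carrying the cam. Origin under the plate, below mid-length of a clamped column. Three channels along its y at x = -52, 0, +52 mm (inlet_1, 2, 3), each two white saddles at y = -65 and +65 mm; the plate is clear for fingers between them. Inlet wall at +y, pressure bar and cam at -y
- inlet_1 (a point): first channel: place of the tip of the red stub of a clamped column, on its axis, 28.8 mm up, 118 mm from mid-length. The inlet wall (red dots on top, 38 mm up) stops the nut with its face 8 mm short of this point; a 9 mm slot takes the stub. Saddles: 14 mm thick, slots 12.5 mm wide with flared mouths, top 41 mm up; the tube rests on their floor
- inlet_2 (a point): middle channel: place of the tip of the red stub of a clamped column, on its axis, 28.8 mm up, 118 mm from mid-length. The inlet wall (red dots on top, 38 mm up) stops the nut with its face 8 mm short of this point; a 9 mm slot takes the stub. Saddles: 14 mm thick, slots 12.5 mm wide with flared mouths, top 41 mm up; the tube rests on their floor
- inlet_3 (a point): last channel: place of the tip of the red stub of a clamped column, on its axis, 28.8 mm up, 118 mm from mid-length. The inlet wall (red dots on top, 38 mm up) stops the nut with its face 8 mm short of this point; a 9 mm slot takes the stub. Saddles: 14 mm thick, slots 12.5 mm wide with flared mouths, top 41 mm up; the tube rests on their floor
- bar: blue pressure bar, 140 mm along the block's x, slotted like the inlet wall, top 38 mm up; origin in its pressing face, mid, at axis height. Sprung (2.5 N/mm) on the plunger's dark crosshead. Cam open: face at block y = -121 mm, 11 mm clear of a column that touches the inlet wall. Clamped: it pushes the columns along their saddles against the inlet wall, about 10 N shared among them
- plunger (a joint): travel in m of the sprung ball-nosed plunger (follower) that the cam pushes towards the inlet wall: 0 with the cam's low point on it, about 0.015 with its high point on it; a return spring of 3 to 5 N keeps it against the cam
- cam (a joint): angle in rad of the eccentric cam, counter-clockwise from above: 0 = low point on the plunger (open), 3.14 = high point on it (clamped); stops at -0.5 and 3.7. Stays where left, turns with 0.1 to 0.2 N m. Vertical axis at block x = 0, y = -180 mm; steel disc 40 mm across, 8 mm off centre. Red dots on disc and grip mark the high-point side: at block -y at 0, +y at 3.14
- cam_grip (a point): centre of the cam's black wing grip, on the cam axis, 58 mm up. The wing is a bar 62 mm long, 12 mm wide and 26 mm high (45 to 71 mm up) along the line from the axis to the high point: at cam angle a it lies at a - pi/2 from the block's x axis
- pad: fixed moulded grey-green pad, 300 x 240 mm (x, y), 2 mm thick, where the fresh columns start, one in each of three lanes along its x (70 mm apart). Ribs 9 mm high part the lanes near both ends only (from 85 mm off the middle outwards), with a wall across each end; the middle is open for fingers. Origin under its centre
- tray: fixed shallow parts tray, 160 x 240 mm (its x, y), floor 2 mm, walls 2 mm thick and 22 mm high; inside 156 x 236 mm, so one or two columns lie flat with room to spare when laid askew, some 0.25 rad off the tray's y axis, side by side 28 mm to either side of its centre. Origin under its centre
- wrench_10: open-ended spanner 128 mm long, a bystander
- wrench_8: open-ended spanner 109 mm long, a bystander

How it is judged (in metres and radians):
On the way, in this order (a step that is already met when the one before it is completed fails the run):
1. the clamp is open: the cam's low point faces the plunger (within about 25 degrees) (value of joint cam below 0.45 rad and value of joint plunger below 0.002 m), for 0.2 s.
2. with the clamp still open, every used column lies in the tray and every fresh column lies in a channel, red end at the inlet wall (value of joint cam below 0.6 rad and (distance between fresh_1_red and inlet_1 below 0.014 m or distance between fresh_1_red and inlet_2 below 0.014 m or distance between fresh_1_red and inlet_3 below 0.014 m) and angle between the y axis of each of fresh_1, fresh_2, fresh_3 and the y axis of block, either way round below 0.05 rad and (distance between fresh_2_red and inlet_1 below 0.014 m or distance between fresh_2_red and inlet_2 below 0.014 m or distance between fresh_2_red and inlet_3 below 0.014 m) and (distance between fresh_3_red and inlet_1 below 0.014 m or distance between fresh_3_red and inlet_2 below 0.014 m or distance between fresh_3_red and inlet_3 below 0.014 m) and x of spent_1 in the frame of tray between -0.076 and 0.076 m and y of spent_1 in the frame of tray between -0.06 and 0.06 m and z of each of spent_1, spent_2, spent_3 in the frame of tray below 0.03 m and angle between spent_1's own y axis and vertical between 1.51 and 1.63 rad and x of spent_2 in the frame of tray between -0.076 and 0.076 m and y of spent_2 in the frame of tray between -0.06 and 0.06 m and angle between spent_2's own y axis and vertical between 1.51 and 1.63 rad and x of spent_3 in the frame of tray between -0.076 and 0.076 m and y of spent_3 in the frame of tray between -0.06 and 0.06 m and angle between spent_3's own y axis and vertical between 1.51 and 1.63 rad), for 0.2 s.
At the end, for the whole second after the job is handed in: cam high point on the plunger within 0.32 rad; each fresh column in a channel, parallel within 0.04 rad, red tip within 4 mm of its inlet place, pressed by the bar (over 0.5 N); used columns flat in the tray, middles inside it, within 60 mm of its centre lengthwise; all at rest (value of joint cam between 2.82 and 3.46 rad and value of joint plunger above 0.0145 m and (distance between fresh_1_red and inlet_1 below 0.004 m or distance between fresh_1_red and inlet_2 below 0.004 m or distance between fresh_1_red and inlet_3 below 0.004 m) and angle between the y axis of each of fresh_1, fresh_2, fresh_3 and the y axis of block, either way round below 0.04 rad and (distance between fresh_2_red and inlet_1 below 0.004 m or distance between fresh_2_red and inlet_2 below 0.004 m or distance between fresh_2_red and inlet_3 below 0.004 m) and (distance between fresh_3_red and inlet_1 below 0.004 m or distance between fresh_3_red and inlet_2 below 0.004 m or distance between fresh_3_red and inlet_3 below 0.004 m) and contact force between each of fresh_1, fresh_2, fresh_3 and bar above 0.5 N and x of spent_1 in the frame of tray between -0.076 and 0.076 m and y of spent_1 in the frame of tray between -0.06 and 0.06 m and z of each of spent_1, spent_2, spent_3 in the frame of tray below 0.03 m and angle between spent_1's own y axis and vertical between 1.51 and 1.63 rad and x of spent_2 in the frame of tray between -0.076 and 0.076 m and y of spent_2 in the frame of tray between -0.06 and 0.06 m and angle between spent_2's own y axis and vertical between 1.51 and 1.63 rad and x of spent_3 in the frame of tray between -0.076 and 0.076 m and y of spent_3 in the frame of tray between -0.06 and 0.06 m and angle between spent_3's own y axis and vertical between 1.51 and 1.63 rad and linear speed of each of fresh_1, fresh_2, fresh_3, spent_1, spent_2, spent_3 below 0.02 m/s); the robot touches nothing.
It fails at once if the larger spanner is moved by more than 40 mm (distance of wrench_10 from where it was at the start of the episode above 0.04 m).
It fails at once if the smaller spanner is moved by more than 40 mm (distance of wrench_8 from where it was at the start of the episode above 0.04 m).
Of fresh_1, fresh_2, fresh_3 only 2 to 3 are there at a start; the rules pass over those that are not, and their reading is None.
Of spent_1, spent_2, spent_3 only 1 to 2 are there at a start; the rules pass over those that are not, and their reading is None.
At some moment in a run one of fresh_1, fresh_2, fresh_3 may be knocked a few centimetres aside while the robot is not near it.
Once in a run the grip may slacken for a moment while it holds something.
It also fails if it takes over 208 s, if anything falls off the work surface, if the arm or the gripper's body presses on something with over 40 N, if the wrist force passes 120 N, or if a joint passes its speed limit or range.

## Working session

There is one attempt and no reset: what is moved stays moved. The work goes in short steps, Python scripts to look and compute and a tool call to move; the robot and the scene stay as the last step left them, time stands still between calls to the robot, and variables do not carry over. Pictures are saved under pics/ and viewed, at most 15 in all, crops included, and the job is handed in when it is done.

Besides the shell and the picture viewer there is one more tool, called after "Call:" as name([rows], argument=value, ...), one row to a line, values as JSON. carry_out: Moves the arm, as the interface text tells. Its arguments: {"type":"object","properties":{"commands":{"type":"array","items":{"type":"array","items":{"type":"number"}}}},"required":["commands"]}

```bash
mkdir -p pics
cat > h.py <<'E'
from plant import *
import numpy as np, cv2
def K(n):
    c=get_calibration(n); return np.array([[c["fx"],0,c["cx"]],[0,c["fy"],c["cy"]],[0,0,1.]]),np.array(c["dist_coeffs"],float),np.array(c["extrinsics"],float)
def ray(n,px):
    k,d,E=K(n); u=cv2.undistortPoints(np.array([[px]],float),k,d)[0,0]
    return E[:3,3],E[:3,:3]@np.array([u[0],u[1],1.])
def atz(n,px,z):
    o,r=ray(n,px); return o+r*(z-o[2])/r[2]
def pix(n,P):
    k,d,E=K(n); W=np.linalg.inv(E); return cv2.projectPoints((W[:3,:3]@np.array(P,float).T).T+W[:3,3] if np.ndim(P)>1 else (W[:3,:3]@np.array(P,float)+W[:3,3])[None],np.zeros(3),np.zeros(3),k,d)[0][:,0]
def save(n,f,img=None):
    im=grab_frame(n) if img is None else img; cv2.imwrite("pics/"+f,im[:,:,::-1]); return im
E
python3 - <<'E'
from h import *
for n in("side","top"):
    save(n,n+"0.png"); print(n,K(n)[2].round(2).tolist(),K(n)[0][0,0])
s=observe();print({k:np.round(v,2).tolist() for k,v in s.items()})
for n in["fresh_1","fresh_1_red","spent_1","block","inlet_1","inlet_2","inlet_3","cam_grip","pad","tray","bar"]:
    for q in place_of("top",n)[:4]:
        p=np.array(q["point"])*[560,420]; z={"inlet_1":28.8,"inlet_2":28.8,"inlet_3":28.8,"cam_grip":58,"bar":28.8,"fresh_1_red":9.5,"fresh_1":2,"spent_1":21}.get(n,0)
        print(n,round(q["score"],2),p.round(1),atz("top",p,z)[:2].round(1))
import plant
print(K("top")[0], [k for k in dir(plant) if 'tcp' in k])
E
```

```text
side [[0.96, -0.1, 0.24, 241.41], [-0.26, -0.34, 0.9, -899.75], [-0.01, -0.94, -0.35, 432.92], [0.0, 0.0, 0.0, 1.0]] 379.9075123288452
top [[0.09, -0.97, 0.21, 227.77], [-1.0, -0.08, 0.02, -17.89], [-0.0, -0.21, -0.98, 1445.5], [0.0, 0.0, 0.0, 1.0]] 538.050198004877
{'time': 0.1, 'joint_positions': [65.31, 12.67, 87.52, 0.0, 79.91, -7.22], 'joint_vel': [-0.01, 0.01, 0.02, 0.0, 0.07, -0.05], 'joint_torque': [0.0, -49.59, -38.85, 0.07, 0.05, -0.0], 'tcp_pos': [187.32, 595.67, 221.54], 'tcp_rot': [[-0.95, 0.3, -0.0], [0.3, 0.95, -0.0], [0.0, -0.0, -1.0]], 'contact_force': [-0.59, -0.03, 0.23], 'ft_torque': [0.01, 0.03, -0.04], 'grasp_force': 0.0, 'width': 87.2}
fresh_1 0.84 [173.3 208. ] [499.7 315.2]
fresh_1 0.74 [148.  195.9] [527.4 388.5]
fresh_1 0.67 [200. 210.] [500.4 242. ]
fresh_1_red 0.55 [202.2 166.9] [620.5 249.1]
fresh_1_red 0.5 [154.2 156.4] [638.9 384.9]
spent_1 0.83 [303.7 211. ] [518.2 -40.6]
spent_1 0.73 [173.4 210. ] [490.7 309.9]
block 0.68 [302.9 211.6] [520.7 -38.9]
inlet_1 0.95 [255.7 225.4] [466.4  84.1]
inlet_1 0.68 [257.6 203.3] [527.1  84.9]
inlet_1 0.6 [262.8 182.7] [585.2  76.4]
inlet_2 0.95 [255.7 225.4] [466.4  84.1]
inlet_2 0.68 [257.6 203.3] [527.1  84.9]
inlet_2 0.6 [262.8 182.7] [585.2  76.4]
inlet_3 0.95 [255.7 225.4] [466.4  84.1]
inlet_3 0.68 [257.6 203.3] [527.1  84.9]
inlet_3 0.6 [262.8 182.7] [585.2  76.4]
cam_grip 0.69 [368.2 216.1] [ 511.8 -209.3]
cam_grip 0.62 [202.8 165.6] [610.9 239. ]
pad 0.95 [171.6 206.4] [504.1 320.9]
pad 0.68 [148.2 196. ] [527.5 388.6]
tray 0.83 [438.6 239.3] [ 476.5 -408.6]
bar 0.55 [340.2 216.5] [ 510.1 -139. ]
[[538.050198     0.         283.46027472]
 [  0.         538.050198   204.1761091 ]
 [  0.           0.           1.        ]] ['tcp_to_grasp']
```

View pics/top0.png

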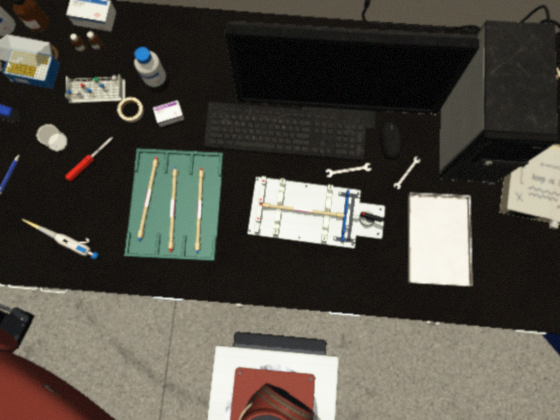

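View pics/side0.png

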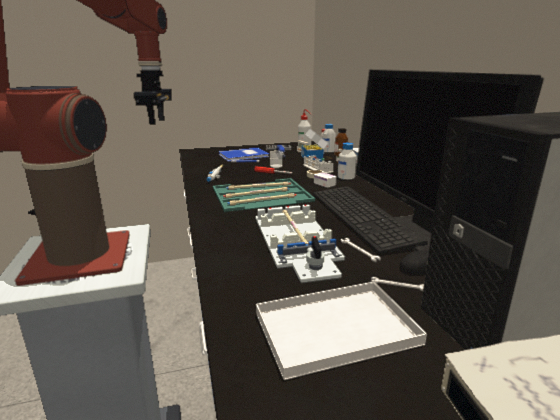

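The top view shows the pad on the left with three fresh columns (about 148/173/200, 205). The block is in the middle with one used column in the middle channel, and the cam grip is at about (370,217). The tray is at (440,240) and the spanners at (348,169) and (407,172). Next I'll zoom in on the pad and block.

Run:
```python
from h import *
im=np.mean([grab_frame("top").astype(float) for _ in range(6)],0)
np.save("top_avg.npy",im); im=im.astype(np.uint8)
b=cv2.resize(im[165:257,242:402],None,fx=5,fy=5,interpolation=cv2.INTER_CUBIC); save("top","blk.png",b)
b=cv2.resize(im[142:264,120:228],None,fx=4.9,fy=4.9,interpolation=cv2.INTER_CUBIC); save("top","pad.png",b)
h=im.astype(int); red=(h[...,0]>h[...,1]*1.5+25)&(h[...,0]>h[...,2]*1.5+25)
n,l,st,c=cv2.connectedComponentsWithStats(red.astype(np.uint8))
for i in range(1,n):
    if 120<c[i][0]<400 and 140<c[i][1]<265: 
        w=(h[...,0]-h[...,1:].mean(2))*(l==i); ys,xs=np.nonzero(w); p=[(w[ys,xs]*xs).sum()/w.sum(),(w[ys,xs]*ys).sum()/w.sum()]
        print(np.round(p,1),st[i][4],atz("top",p,38)[:2].round(1),atz("top",p,9.5)[:2].round(1),atz("top",p,71)[:2].round(1))
for nm in("tray","pad","block","spent_1","fresh_1"):
  for q in silhouettes("top",nm)[:4]:
    m=q["pixels"].astype(np.uint8); r=cv2.minAreaRect(np.argwhere(m)[:,::-1].astype(np.float32)); print(nm,q["score"],m.sum(),r, np.argwhere(m)[:,::-1].mean(0).round(2))
print(tcp_to_grasp)
```

```text
[156. 158.] 1 [626.7 371.5] [634.7 379.4] [617.3 362.4]
[201.  168.5] 2 [607.8 246.5] [615.5 251.8] [598.9 240.3]
[260.5 204. ] 2 [523.9  76.3] [529.9  78.2] [516.9  74.1]
[363.  213.4] 8 [ 522.  -197.9] [ 528.  -201.6] [ 515.1 -193.7]
[170.4 249.5] 4 [381.9 299.8] [385.1 306.2] [378.3 292.3]
tray 0.78 5650 ((440.0, 239.5), (63.99999237060547, 92.99998474121094), 0.0) [438.94 239.48]
pad 0.79 8750 ((173.5739288330078, 204.82591247558594), (91.30828857421875, 111.44396209716797), 4.573921203613281) [174.49 204.54]
pad 0.47 290 ((172.55613708496094, 209.47567749023438), (5.101935863494873, 81.20695495605469), 3.1363584995269775) [172.69 210.32]
block 0.73 7011 ((317.3910217285156, 213.46981811523438), (133.66603088378906, 61.55421447753906), 7.35237979888916) [312.55 213.64]
spent_1 0.76 359 ((302.95391845703125, 209.85836791992188), (82.73326110839844, 5.483434200286865), 7.326406955718994) [303.78 210.05]
fresh_1 0.89 249 ((172.132080078125, 209.46224975585938), (5.082155704498291, 81.09729766845703), 2.4895527362823486) [172.69 210.83]
fresh_1 0.78 335 ((147.2022247314453, 199.042724609375), (5.512131214141846, 83.5363540649414), 11.929323196411133) [146.9  198.86]
fresh_1 0.61 303 ((198.95814514160156, 210.47677612304688), (5.038232326507568, 83.1379623413086), 2.4540317058563232) [198.93 211.12]
18.700000000000003
```

View pics/blk.png

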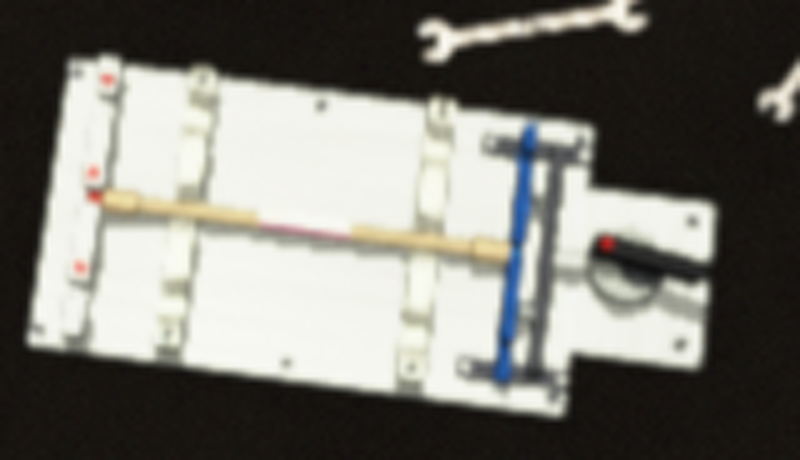

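View pics/pad.png

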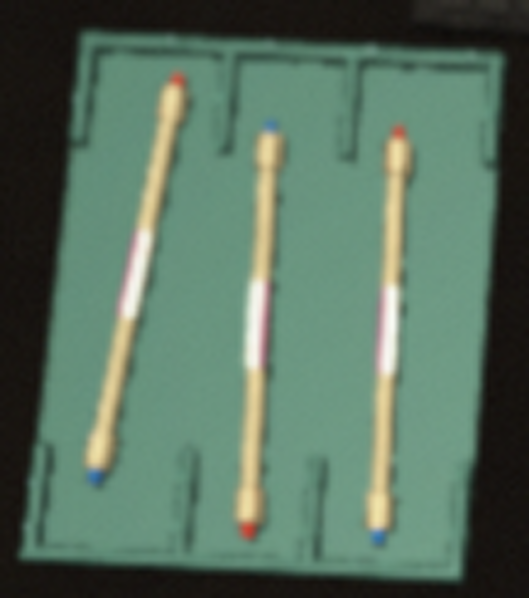

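The block crop shows the middle column with its red tip at (261,204), and the cam's red dot faces the inlet, so it is clamped. On the pad, the left and right columns have red at the top (+x) and the middle one has red at the bottom (-x). Next come world poses.

```bash
cat >> h.py <<'E'
def line(m,z,cam="top"):
    p=np.argwhere(m)[:,::-1].astype(float); W=np.array([atz(cam,q,z)[:2] for q in p])
    c=W.mean(0); d=np.linalg.svd(W-c,full_matrices=False)[2][0]; t=(W-c)@d
    mid=c+d*(np.percentile(t,1)+np.percentile(t,99))/2
    return mid,d,np.ptp(t)
def redend(im,mid,d,z,cam="top"):
    r=[]
    for s in(1,-1):
        v=[]
        for k in(112,114,116,118):
            u=pix(cam,[*(mid+s*d*k),z])[0]; x,y=np.round(u).astype(int); v.append(im[y-1:y+2,x-1:x+2].reshape(-1,3).astype(float).mean(0))
        v=np.mean(v,0); r.append(v[0]-v[2])
    return d if r[0]>r[1] else -d
def columns(z=9.5,name="fresh_1"):
    im=grab_frame("top"); out=[]
    for q in silhouettes("top",name):
        m=q["pixels"]
        if m.sum()<120: continue
        mid,d,L=line(m,z); d=redend(im,mid,d,z)
        out.append((q["score"],mid.round(1),np.degrees(np.arctan2(d[1],d[0])).round(1),L.round(0)))
    return out
E
python3 - <<'E'
from h import *
for z,n in((9.5,"fresh_1"),(28.8,"spent_1")): 
    for c in columns(z,n): print(n,c)
grab_frame("side")
for n in("cam_grip","inlet_1","bar","spent_1","block","tray"):
    for q in place_of("side",n)[:3]: 
        p=np.array(q["point"])*[560,420]; print(n,round(q["score"],2),p.round(1),atz("side",p,{"cam_grip":58,"bar":28.8,"inlet_1":28.8,"spent_1":21}.get(n,0))[:2].round(1))
q=silhouettes("top","tray")[0]["pixels"]
cs,_=cv2.findContours(q.astype(np.uint8),0,1); c=max(cs,key=cv2.contourArea); a=cv2.approxPolyDP(c,6,True)[:,0]
for p in a: print("tray",p,atz("top",p,22)[:2].round(0))
# hole marks / wing red dot
for p in((363,213.4),):print(atz("top",p,71))
E
```

```text
fresh_1 (0.69, array([499.2, 243.4]), np.float64(4.1), np.float64(230.0))
fresh_1 (0.59, array([519.4, 388. ]), np.float64(-3.4), np.float64(226.0))
fresh_1 (0.52, array([495.7, 314.5]), np.float64(-175.7), np.float64(219.0))
spent_1 (0.72, array([519.2, -35.7]), np.float64(87.3), np.float64(214.0))
cam_grip 0.56 [317.4 248.2] [ 512.8 -223.5]
inlet_1 0.81 [299.  208.8] [571.5  76. ]
inlet_1 0.73 [333. 330.] [ 456.5 -442. ]
inlet_1 0.6 [282.6 208.6] [526.   90.6]
bar 0.48 [306.7 246.7] [ 512.9 -157. ]
bar 0.39 [294.  228.7] [515.2 -53.1]
spent_1 0.45 [292.9 227.5] [519.9 -28.8]
block 0.79 [295.2 235.7] [524.1 -36.1]
tray 0.8 [334.2 327.2] [ 476.8 -403.2]
tray [410 193] [ 593. -323.]
tray [409 280] [ 359. -329.]
tray [471 284] [ 363. -488.]
tray [468 197] [ 595. -478.]
[ 515.05770318 -193.73234225   71.        ]
```

Call:
carry_out([
  [0,0,0,0,0,0.145,0.06],
  [0,0,0,0,0,0.145,0.06],
  [0,0,0,0,0,0.145,0.06],
  [0,0,0,0,0,0.145,0.06],
  [0,0,0,0,0,0.145,0.06],
  [0,0,0,0,0,0.145,0.06],
  [0,0,0,0,0,0.145,0.06],
  [0,0,0,0,0,0.145,0.06],
  [0,0,0,0,0,0.145,0.06],
])

```text
time: 2.7
tcp_pos: [187.5, 596.2, 222.5]
tcp_rot: [[0.045, 0.999, -0.0], [0.999, -0.045, -0.0], [-0.0, -0.0, -1.0]]
contact_force: [-0.3, 0.1, 0.7]
width: 60.1
grasp_force: 0.0
```

Call:
carry_out([
  [-0.0444,0.0198,0,0,0,0,0.06],
  [-0.0444,0.0198,0,0,0,0,0.06],
  [-0.0444,0.0198,0,0,0,0,0.06],
  [-0.0444,0.0198,0,0,0,0,0.06],
  [-0.0444,0.0198,0,0,0,0,0.06],
  [-0.0444,0.0198,0,0,0,0,0.06],
  [-0.0444,0.0198,0,0,0,0,0.06],
  [-0.0444,0.0198,0,0,0,0,0.06],
  [-0.0444,0.0198,0,0,0,0,0.06],
])

```text
time: 3.6
tcp_pos: [350.4, 188.2, 222.9]
tcp_rot: [[0.038, 0.999, 0.001], [0.999, -0.038, 0.0], [0.0, 0.001, -1.0]]
contact_force: [1.0, -1.3, 0.7]
width: 59.9
grasp_force: 0.0
```

Call:
carry_out([
  [-0.0444,0.0198,0,0,0,0,0.06],
  [-0.0444,0.0198,0,0,0,0,0.06],
  [-0.0444,0.0198,0,0,0,0,0.06],
  [-0.0444,0.0198,0,0,0,0,0.06],
  [-0.0444,0.0198,0,0,0,0,0.06],
  [-0.0444,0.0198,0,0,0,0,0.06],
  [-0.0444,0.0198,0,0,0,0,0.06],
  [-0.0444,0.0198,0,0,0,0,0.06],
  [-0.0444,0.0198,0,0,0,0,0.06],
])

```text
time: 4.5
tcp_pos: [513.0, -218.5, 222.7]
tcp_rot: [[0.039, 0.999, 0.001], [0.999, -0.039, -0.0], [-0.0, 0.001, -1.0]]
contact_force: [-0.1, 0.6, -0.2]
width: 60.0
grasp_force: 0.0
```

Call:
carry_out([
  [0.0,0,0.043,0,0,0,0.06],
  [0,0,0.043,0,0,0,0.06],
  [0,0,0.043,0,0,0,0.06],
  [0,0,0.022,0,0,0,0.06],
  [0,0,0.019,0,0,0,0.06],
  [0,0,0,0,0,0,0.06],
])

```text
time: 5.1
tcp_pos: [510.2, -215.0, 49.4]
tcp_rot: [[0.039, 0.999, -0.005], [0.999, -0.039, 0.003], [0.003, -0.005, -1.0]]
contact_force: [-0.2, 0.4, -0.7]
width: 60.0
grasp_force: 0.0
```

Run:
```python
from h import *
a=grab_frame("side"); b=grab_frame("top")
a=cv2.resize(a[180:300,230:390],(640,480),interpolation=3); b=cv2.resize(b[165:255,310:420],(586,480),interpolation=3)
save("",'c1.png',np.hstack([a,b])[:, :1226]) if 0 else cv2.imwrite("pics/c1.png",cv2.resize(np.hstack([a,b]),(800,313))[:,:,::-1])
```

```text
(no output)
```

View pics/c1.png

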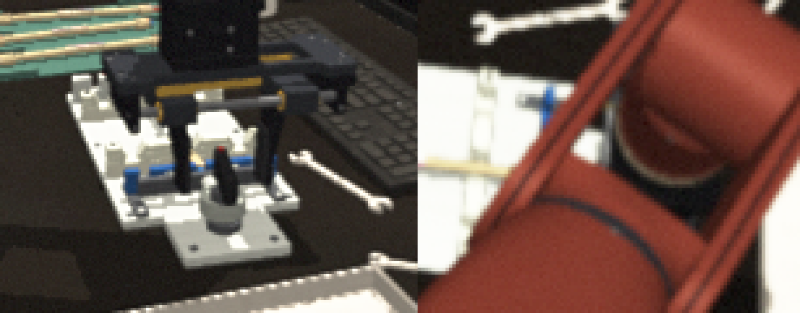

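The fingers straddle the wing, which is at (228,175) in the side crop. Closing.

Call:
carry_out([
  [0,0,0,0,0,0,0.03],
  [0,0,0,0,0,0,0.02],
  [0,0,0,0,0,0,0.016],
  [0,0,0,0,0,0,0.016],
  [0,0,0,0,0,0,0.016],
  [0,0,0,0,0,0,0.0],
])

```text
time: 5.8
tcp_pos: [512.6, -216.3, 52.7]
tcp_rot: [[0.039, 0.999, 0.0], [0.999, -0.039, -0.0], [-0.0, 0.0, -1.0]]
contact_force: [-0.2, -0.7, -0.5]
width: 20.1
grasp_force: 0.0
```

Call:
carry_out([
  [0,0,0,0,0,0,0.0],
  [0,0,0,0,0,0,0.0],
  [0,0,0,0,0,0,0.0],
])

```text
time: 6.1
tcp_pos: [511.8, -216.8, 52.6]
tcp_rot: [[0.038, 0.999, -0.002], [0.999, -0.038, -0.001], [-0.001, -0.002, -1.0]]
contact_force: [-4.8, -2.0, 2.6]
width: 11.5
grasp_force: 29.9
```

Call:
carry_out([
  [0,0,0,0,0,0.1,0.0],
  [0,0,0,0,0,0.1,0.0],
  [0,0,0,0,0,0.1,0.0],
  [0,0,0,0,0,0.1,0.0],
  [0,0,0,0,0,0.1,0.0],
  [0,0,0,0,0,0.1,0.0],
  [0,0,0,0,0,0.1,0.0],
  [0,0,0,0,0,0,0.0],
])

```text
time: 6.9
tcp_pos: [511.9, -216.8, 52.5]
tcp_rot: [[0.674, 0.738, -0.001], [0.738, -0.674, -0.001], [-0.001, -0.001, -1.0]]
contact_force: [-5.6, -3.5, 2.2]
width: 11.8
grasp_force: 29.9
```

Call:
carry_out([
  [0,0,0,0,0,0.11,0.0],
  [0,0,0,0,0,0.11,0.0],
  [0,0,0,0,0,0.11,0.0],
  [0,0,0,0,0,0.11,0.0],
  [0,0,0,0,0,0.11,0.0],
  [0,0,0,0,0,0.11,0.0],
  [0,0,0,0,0,0.11,0.0],
  [0,0,0,0,0,0.11,0.0],
  [0,0,0,0,0,0.11,0.0],
  [0,0,0,0,0,0.11,0.0],
])

```text
time: 7.9
tcp_pos: [511.8, -216.8, 52.6]
tcp_rot: [[0.964, -0.266, -0.001], [-0.266, -0.964, -0.001], [-0.001, 0.001, -1.0]]
contact_force: [-5.3, -1.9, 3.3]
width: 12.0
grasp_force: 29.9
```

Call:
carry_out([
  [0,0,0,0,0,0.11,0.0],
  [0,0,0,0,0,0.11,0.0],
  [0,0,0,0,0,0.11,0.0],
  [0,0,0,0,0,0.11,0.0],
  [0,0,0,0,0,0.11,0.0],
  [0,0,0,0,0,0.11,0.0],
  [0,0,0,0,0,0.11,0.0],
  [0,0,0,0,0,0.11,0.0],
  [0,0,0,0,0,0.11,0.0],
  [0,0,0,0,0,0.11,0.0],
  [0,0,0,0,0,0,0.0],
  [0,0,0,0,0,0,0.0],
])

```text
time: 9.1
tcp_pos: [511.8, -216.8, 52.6]
tcp_rot: [[0.204, -0.979, -0.001], [-0.979, -0.204, -0.0], [0.0, 0.001, -1.0]]
contact_force: [-5.9, -2.2, 4.6]
width: 11.5
grasp_force: 29.9
```

Call:
carry_out([
  [0,0,0,0,0,0,0.04],
  [0,0,0,0,0,0,0.04],
  [0,0,0,0,0,0,0.04],
  [0,0,-0.04,0,0,0,0.04],
  [0,0,-0.04,0,0,-0.1447,0.04],
  [0,0,0,0,0,-0.1447,0.04],
  [0,0,0,0,0,-0.1447,0.04],
  [0,0,0,0,0,-0.1447,0.04],
  [0,0,0,0,0,-0.1447,0.04],
  [0,0,0,0,0,-0.1447,0.04],
  [0,0,0,0,0,-0.1447,0.04],
  [0,0,0,0,0,-0.1447,0.04],
])

```text
time: 10.3
tcp_pos: [512.8, -216.0, 132.5]
tcp_rot: [[0.979, -0.202, 0.0], [-0.202, -0.979, 0.0], [0.0, -0.0, -1.0]]
contact_force: [-0.3, 0.1, 0.4]
width: 39.8
grasp_force: 0.0
```

Call:
carry_out([
  [0,0,0,0,0,-0.1447,0.04],
  [0,0,0,0,0,-0.1447,0.04],
  [0,0,0,0,0,-0.1447,0.04],
  [0,0,0,0,0,-0.1447,0.04],
  [0,0,0,0,0,-0.1447,0.04],
  [0,0,0,0,0,-0.1447,0.04],
  [0,0,0,0,0,-0.1447,0.04],
  [0,0,0,0,0,-0.1447,0.04],
  [0,0,0,0,0,-0.1447,0.04],
  [0,0,0,0,0,-0.1447,0.04],
  [0,0,0,0,0,-0.1447,0.04],
  [0,0,0,0,0,-0.1447,0.04],
])

```text
time: 11.5
tcp_pos: [512.7, -216.0, 132.4]
tcp_rot: [[0.038, 0.999, 0.0], [0.999, -0.038, 0.0], [0.0, 0.0, -1.0]]
contact_force: [0.3, -0.5, -0.4]
width: 40.2
grasp_force: 0.0
```

Call:
carry_out([
  [0.045,0,0,0,0,0,0.04],
  [0.045,0,0,0,0,0,0.04],
  [0.045,0,0,0,0,0,0.04],
  [0.045,0,0,0,0,0,0.04],
  [0,0,0,0,0,0,0.04],
])

```text
time: 12.0
tcp_pos: [520.5, -31.4, 132.4]
tcp_rot: [[0.039, 0.999, 0.0], [0.999, -0.039, 0.002], [0.002, -0.0, -1.0]]
contact_force: [-0.9, -0.2, -0.5]
width: 40.0
grasp_force: 0.0
```

Call:
carry_out([
  [0,0,0,0,0,0,0.04],
  [0,0,0.045,0,0,0,0.04],
  [0,0,0.045,0,0,0,0.04],
  [0,0,0.015,0,0,0,0.04],
  [0,0,0.008,0,0,0,0.04],
  [0,0,0,0,0,0,0.04],
  [0,0,0,0,0,0,0.016],
  [0,0,0,0,0,0,0.012],
  [0,0,0,0,0,0,0.012],
  [0,0,0,0,0,0,0.0],
  [0,0,0,0,0,0,0.0],
  [0,0,0,0,0,0,0.0],
])

```text
time: 13.2
tcp_pos: [521.0, -36.5, 20.1]
tcp_rot: [[0.045, 0.999, 0.001], [0.999, -0.045, -0.0], [-0.0, 0.001, -1.0]]
contact_force: [-0.3, -1.1, 2.8]
width: 8.5
grasp_force: 30.0
```

Run:
```python
from h import *
s=observe(); print(s["tcp_pos"],s["tcp_rot"],s["contact_force"],s["ft_torque"],s["width"],s["grasp_force"])
a=grab_frame("side"); b=grab_frame("top")
a=cv2.resize(a[180:300,230:390],(640,480),interpolation=3); b=cv2.resize(b[165:255,310:420],(586,480),interpolation=3)
cv2.imwrite("pics/c2.png",a[:,:,::-1])
```

```text
[520.97720676 -36.52262691  20.09121783] [[ 4.48445706e-02  9.98993715e-01  7.22446904e-04]
 [ 9.98993959e-01 -4.48444228e-02 -2.19584833e-04]
 [-1.86966153e-04  7.31567280e-04 -9.99999715e-01]] [-0.28435575 -1.08421221  2.77263613] [-0.10864775  0.23184066 -0.04031663] 8.539976793951604 30.000859200954437
```

View pics/c2.png

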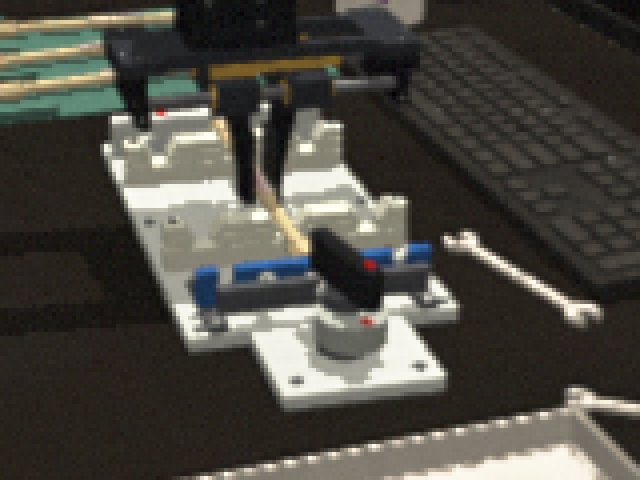

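Call:
carry_out([
  [0,0,-0.01,0,0,0,0.0],
  [0,0,-0.015,0,0,0,0.0],
  [0,0,-0.03,0,0,0,0.0],
  [0,0,-0.03,0,0,0,0.0],
  [0,0,-0.02,0,0,0.1425,0.0],
  [0,0,0,0,0,0.1425,0.0],
  [0,0,0,0,0,0.1425,0.0],
  [0,0,0,0,0,0.1425,0.0],
  [0,0,0,0,0,0.1425,0.0],
  [0,0,0,0,0,0.1425,0.0],
  [0,0,0,0,0,0.1425,0.0],
  [0,0,0,0,0,0.1425,0.0],
])

```text
time: 14.5
tcp_pos: [520.7, -36.4, 125.6]
tcp_rot: [[0.929, 0.371, 0.001], [0.371, -0.929, 0.0], [0.001, 0.0, -1.0]]
contact_force: [-0.2, 1.4, -1.4]
width: 8.1
grasp_force: 30.0
```

Call:
carry_out([
  [-0.0198,0.036,0,0,0,0,0.0],
  [-0.0198,0.036,0,0,0,0,0.0],
  [-0.0198,0.036,0,0,0,0,0.0],
  [-0.0198,0.036,0,0,0,0,0.0],
  [-0.0198,0.036,0,0,0,0,0.0],
  [-0.0198,0.036,0,0,0,0,0.0],
  [-0.0198,0.036,0,0,0,0,0.0],
  [-0.0198,0.036,0,0,0,0,0.0],
  [-0.0198,0.036,0,0,0,0,0.0],
  [0,0,0,0,0,0,0.0],
  [0,0,0,0,0,0,0.0],
])

```text
time: 15.6
tcp_pos: [477.1, -404.3, 125.1]
tcp_rot: [[0.927, 0.374, 0.0], [0.374, -0.927, 0.0], [0.0, -0.0, -1.0]]
contact_force: [0.4, -0.3, -0.9]
width: 8.4
grasp_force: 30.0
```

Run:
```python
from h import *
s=observe(); print(s["tcp_pos"],s["width"],s["grasp_force"])
a=grab_frame("side"); cv2.imwrite("pics/c3.png",a[:,:,::-1])
```

```text
[ 477.06147356 -404.32370054  125.1137818 ] 8.389125460041472 30.00024676322937
```

View pics/c3.png

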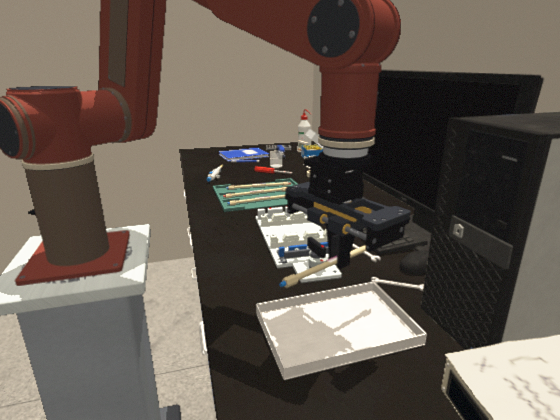

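The column is held above the tray, from (287,283) to (375,245). Lowering and releasing it.

Call:
carry_out([
  [0,0,0.04,0,0,0,0.0],
  [0,0,0.04,0,0,0,0.0],
  [0,0,0.02,0,0,0,0.0],
  [0,0,0.012,0,0,0,0.0],
  [0,0,0.008,0,0,0,0.0],
  [0,0,0,0,0,0,0.0],
  [0,0,0,0,0,0,0.0],
  [0,0,0,0,0,0,0.014],
  [0,0,0,0,0,0,0.03],
  [0,0,0,0,0,0,0.03],
  [0,0,-0.02,0,0,0,0.03],
  [0,0,-0.03,0,0,0,0.03],
])

```text
time: 16.85
tcp_pos: [476.0, -402.4, 53.1]
tcp_rot: [[0.927, 0.376, -0.003], [0.376, -0.927, 0.003], [-0.002, -0.004, -1.0]]
contact_force: [-0.3, -0.1, 0.7]
width: 28.7
grasp_force: 0.0
```

Call:
carry_out([
  [0,0,-0.04,0,0,0,0.03],
  [0,0,-0.045,0,0,0,0.03],
  [0,-0.045,-0.02,0,0,0,0.03],
  [0,-0.045,0,0,0,0,0.03],
  [0,-0.045,0,0,0,0,0.03],
  [0,-0.045,0,0,0,0,0.03],
  [0,-0.045,0,0,0,0,0.03],
  [0,-0.045,0,0,0,0,0.03],
])

```text
time: 17.65
tcp_pos: [375.1, -152.3, 159.9]
tcp_rot: [[0.927, 0.376, 0.001], [0.376, -0.927, -0.0], [0.001, 0.001, -1.0]]
contact_force: [-0.2, 1.0, 1.2]
width: 29.9
grasp_force: 0.0
```

Run:
```python
from h import *
for c in columns(): print(c)
for c in columns(9.5,"spent_1"): print("s",c)
a=grab_frame("top"); cv2.imwrite("pics/c4.png",cv2.resize(a,(800,600))[:,:,::-1])
```

```text
(0.85, array([519.6, 387.8]), np.float64(-3.7), np.float64(224.0))
(0.78, array([497.1, 314.6]), np.float64(-175.7), np.float64(222.0))
s (0.72, array([ 477.7, -405.7]), np.float64(21.8), np.float64(226.0))
```

View pics/c4.png

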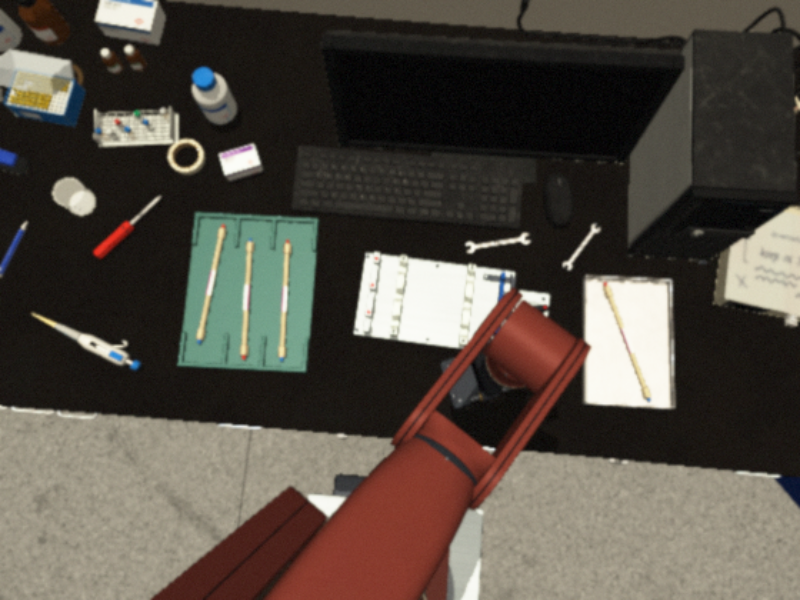

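The used column lies in the tray at (625,340) in the picture, about 22° off the tray's length. All three fresh columns are on the pad. Next is the right-hand fresh column.

Call:
carry_out([
  [0,0,0,0,0,0.1043,0.04],
  [0,0,0,0,0,0.1043,0.04],
  [0,0,0,0,0,0.1043,0.04],
  [0.0169,-0.0429,0,0,0,0,0.04],
  [0.0169,-0.0429,0,0,0,0,0.04],
  [0.0169,-0.0429,0,0,0,0,0.04],
  [0.0169,-0.0429,0,0,0,0,0.04],
  [0.0169,-0.0429,0,0,0,0,0.04],
  [0.0169,-0.0429,0,0,0,0,0.04],
  [0.0169,-0.0429,0,0,0,0,0.04],
  [0.0169,-0.0429,0,0,0,0,0.04],
  [0.0169,-0.0429,0,0,0,0,0.04],
])

```text
time: 19.1
tcp_pos: [501.4, 244.0, 159.4]
tcp_rot: [[0.997, 0.072, 0.001], [0.072, -0.997, -0.0], [0.001, 0.0, -1.0]]
contact_force: [1.4, -0.3, 1.3]
width: 39.9
grasp_force: 0.0
```

Call:
carry_out([
  [0,0,0,0,0,0,0.04],
  [0,0,0,0,0,0,0.04],
])

```text
time: 19.3
tcp_pos: [500.4, 242.8, 158.8]
tcp_rot: [[0.997, 0.074, -0.001], [0.074, -0.997, -0.001], [-0.001, 0.001, -1.0]]
contact_force: [0.4, 0.2, 0.3]
width: 40.1
grasp_force: 0.0
```

Run:
```python
from h import *
s=observe(); R=s["tcp_rot"]; print(s["tcp_pos"],np.degrees(np.arctan2(R[1][0],R[0][0])))
for c in columns(): print(c)
```

```text
[500.36123073 242.77069215 158.75747266] 4.232742509195084
```

Call:
carry_out([
  [0,0,0.045,0,0,0,0.04],
  [0,0,0.045,0,0,0,0.04],
  [0,0,0.035,0,0,0,0.04],
  [0,0,0.018,0,0,0,0.04],
  [0,0,0.011,0,0,0,0.04],
  [0,0,0,0,0,0,0.04],
  [0,0,0,0,0,0,0.014],
  [0,0,0,0,0,0,0.012],
  [0,0,0,0,0,0,0.0],
  [0,0,0,0,0,0,0.0],
  [0,0,0,0,0,0,0.0],
  [0,0,0,0,0,0,0.0],
])

```text
time: 20.6
tcp_pos: [499.8, 242.9, 6.2]
tcp_rot: [[0.997, 0.073, 0.001], [0.073, -0.997, 0.0], [0.001, -0.0, -1.0]]
contact_force: [-0.7, 0.4, 3.7]
width: 8.4
grasp_force: 30.0
```

Call:
carry_out([
  [0,0,-0.01,0,0,0,0.0],
  [0,0,-0.02,0,0,0,0.0],
  [0,0,-0.035,0,0,-0.132,0.0],
  [0,0,-0.04,0,0,-0.132,0.0],
  [0,0,0,0,0,-0.132,0.0],
  [0,0,0,0,0,-0.132,0.0],
  [0,0,0,0,0,-0.132,0.0],
  [0,0,0,0,0,-0.132,0.0],
  [0,0,0,0,0,-0.132,0.0],
  [0,0,0,0,0,-0.132,0.0],
  [0,0,0,0,0,-0.132,0.0],
  [0,0,0,0,0,-0.132,0.0],
])

```text
time: 21.8
tcp_pos: [499.1, 242.5, 110.7]
tcp_rot: [[0.172, 0.985, -0.0], [0.985, -0.172, -0.0], [-0.0, -0.0, -1.0]]
contact_force: [-0.2, -0.4, -1.4]
width: 8.1
grasp_force: 30.0
```

Call:
carry_out([
  [0,0,0,0,0,-0.132,0.0],
  [-0.0403,-0.0027,0,0,0,0,0.0],
  [-0.0403,-0.0027,0,0,0,0,0.0],
  [-0.0403,-0.0027,0,0,0,0,0.0],
  [-0.0403,-0.0027,0,0,0,0,0.0],
  [-0.0403,-0.0027,0,0,0,0,0.0],
  [-0.0403,-0.0027,0,0,0,0,0.0],
  [-0.0403,-0.0027,0,0,0,0,0.0],
  [0,0,0,0,0,0,0.0],
  [0,0,0,0,0,0,0.0],
  [0,0,0,0,0,0,0.0],
])

```text
time: 22.9
tcp_pos: [467.5, -37.6, 110.6]
tcp_rot: [[0.046, 0.999, -0.0], [0.999, -0.046, 0.0], [0.0, -0.0, -1.0]]
contact_force: [-0.4, 0.3, -0.8]
width: 8.2
grasp_force: 30.0
```

Run:
```python
from h import *
s=observe(); R=s["tcp_rot"]; print(s["tcp_pos"],np.degrees(np.arctan2(R[1][0],R[0][0])),s["width"],s["grasp_force"])
for c in columns(): print(c)
a=grab_frame("side"); b=grab_frame("top")
a=cv2.resize(a[160:310,200:380],(540,450),interpolation=3); b=cv2.resize(b[160:260,240:300],(260,450),interpolation=3)
cv2.imwrite("pics/c5.png",np.hstack([a,b])[:,:,::-1])
```

```text
[467.50749617 -37.64819676 110.62049825] 87.38792155248389 8.208337755754973 30.000441670417786
(0.7, array([497.2, 314.8]), np.float64(-175.7), np.float64(228.0))
(0.55, array([520.2, 387.9]), np.float64(-3.8), np.float64(230.0))
(0.5, array([485.2, -37.5]), np.float64(87.4), np.float64(251.0))
```

View pics/c5.png

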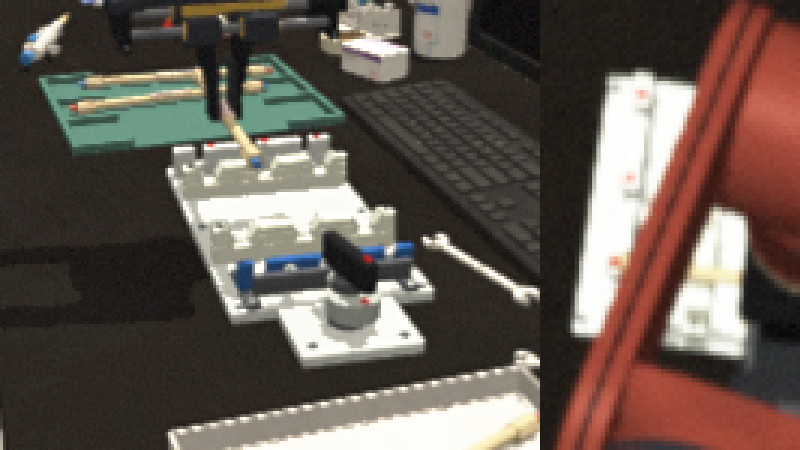

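The column is held with the blue end nearer the camera, lined up with the near channel. Lowering it in steps while watching the force.

Call:
carry_out([
  [-0.003,0.0005,0.03,0,0,0,0.0],
  [0,0,0.03,0,0,0,0.0],
  [0,0,0.01,0,0,0,0.0],
  [0,0,0.004,0,0,0,0.0],
  [0,0,0.004,0,0,0,0.0],
  [0,0,0,0,0,0,0.0],
])

```text
time: 23.7
tcp_pos: [468.6, -41.4, 33.2]
tcp_rot: [[0.046, 0.999, 0.001], [0.999, -0.046, -0.0], [-0.0, 0.001, -1.0]]
contact_force: [0.2, -0.8, -1.5]
width: 8.3
grasp_force: 30.0
```

Call:
carry_out([
  [0,0,0.002,0,0,0,0.0],
  [0,0,0.002,0,0,0,0.0],
  [0,0,0.001,0,0,0,0.0],
  [0,0,0,0,0,0,0.0],
])

```text
time: 24.1
tcp_pos: [468.0, -41.4, 27.6]
tcp_rot: [[0.046, 0.999, 0.0], [0.999, -0.046, -0.0], [-0.0, 0.0, -1.0]]
contact_force: [-0.9, 0.3, -0.9]
width: 8.6
grasp_force: 30.0
```

Call:
carry_out([
  [0,0,0.002,0,0,0,0.0],
  [0,0,0.001,0,0,0,0.0],
  [0,0,0,0,0,0,0.0],
  [0,0,0,0,0,0,0.012],
  [0,0,0,0,0,0,0.03],
  [0,0,0,0,0,0,0.03],
  [0,0,-0.02,0,0,0,0.03],
  [0,0,-0.04,0,0,0,0.03],
  [0,0,-0.04,0,0,0,0.03],
  [0,0,-0.04,0,0,0,0.03],
])

```text
time: 25.1
tcp_pos: [467.5, -41.3, 165.7]
tcp_rot: [[0.046, 0.999, -0.001], [0.999, -0.046, 0.0], [0.0, -0.001, -1.0]]
contact_force: [1.3, -0.8, 0.2]
width: 29.6
grasp_force: 0.0
```

Call:
carry_out([
  [0.0446,0.0016,0,0,0,0,0.04],
  [0.0446,0.0016,0,0,0,0,0.04],
  [0.0446,0.0016,0,0,0,0,0.04],
  [0.0446,0.0016,0,0,0,0,0.04],
  [0.0446,0.0016,0,0,0,0,0.04],
  [0.0446,0.0016,0,0,0,0,0.04],
  [0.0446,0.0016,0,0,0,0,0.04],
  [0.0446,0.0016,0,0,0,0,0.04],
])

```text
time: 25.9
tcp_pos: [496.9, 316.4, 164.3]
tcp_rot: [[0.046, 0.999, 0.0], [0.999, -0.046, -0.0], [-0.0, 0.0, -1.0]]
contact_force: [1.1, -1.3, 0.4]
width: 40.3
grasp_force: 0.0
```

Call:
carry_out([
  [0,0,0,0,0,-0.1409,0.04],
  [0,0,0,0,0,-0.1409,0.04],
  [0,0,0,0,0,-0.1409,0.04],
  [0,0,0,0,0,-0.1409,0.04],
  [0,0,0,0,0,-0.1409,0.04],
  [0,0,0,0,0,-0.1409,0.04],
  [0,0,0,0,0,-0.1409,0.04],
  [0,0,0,0,0,-0.1409,0.04],
  [0,0,0,0,0,-0.1409,0.04],
  [0,0,0,0,0,-0.1409,0.04],
  [0,0,0,0,0,-0.1409,0.04],
  [0,0,0,0,0,-0.1409,0.04],
])

```text
time: 27.1
tcp_pos: [497.0, 314.4, 164.1]
tcp_rot: [[-0.997, -0.08, -0.001], [-0.08, 0.997, -0.0], [0.001, -0.0, -1.0]]
contact_force: [-0.2, 0.2, 0.5]
width: 40.1
grasp_force: 0.0
```

Run:
```python
from h import *
s=observe(); R=s["tcp_rot"]; print(s["tcp_pos"],np.degrees(np.arctan2(R[1][0],R[0][0])),s["width"],s["grasp_force"])
for c in columns(28.8): print("blk z",c)
for c in columns(9.5): print("pad z",c)
b=grab_frame("top"); cv2.imwrite("pics/c6.png",cv2.resize(b[140:260,110:310],(800,480),interpolation=3)[:,:,::-1])
```

```text
[496.98221993 314.37016376 164.12465604] -175.42357213065463 40.08675961519024 0.0
blk z (0.59, array([467.1, -42.9]), np.float64(87.2), np.float64(226.0))
pad z (0.73, array([470.6, -41.5]), np.float64(87.4), np.float64(232.0))
```

View pics/c6.png

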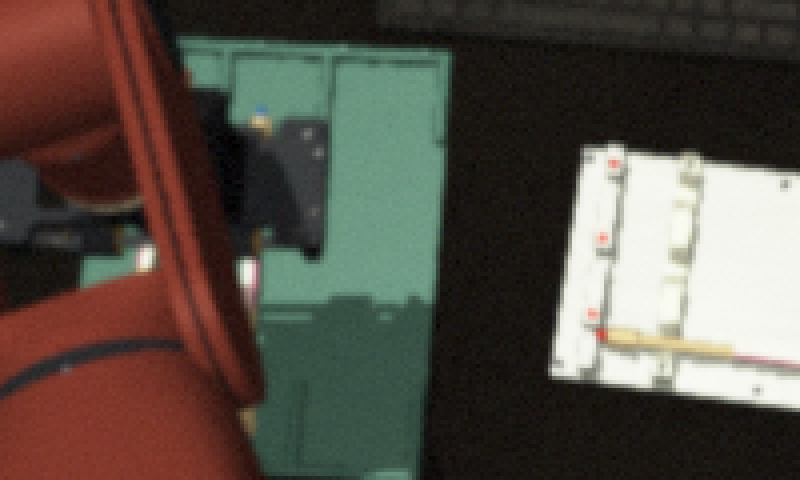

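Column 1 lies in the near channel with its red tip in the slot at (600,335), about 9 mm short of the wall, which is within the bar's reach. The gripper is over the middle column. Gripping it.

Call:
carry_out([
  [0,0,0.045,0,0,0,0.04],
  [0,0,0.045,0,0,0,0.04],
  [0,0,0.038,0,0,0,0.04],
  [0,0,0.02,0,0,0,0.04],
  [0,0,0.01,0,0,0,0.04],
  [0,0,0,0,0,0,0.04],
  [0,0,0,0,0,0,0.014],
  [0,0,0,0,0,0,0.012],
  [0,0,0,0,0,0,0.0],
  [0,0,0,0,0,0,0.0],
  [0,0,0,0,0,0,0.0],
  [0,0,0,0,0,0,0.0],
])

```text
time: 28.55
tcp_pos: [497.6, 314.8, 7.3]
tcp_rot: [[-0.997, -0.074, 0.001], [-0.074, 0.997, 0.001], [-0.001, 0.001, -1.0]]
contact_force: [-0.3, 1.3, 2.6]
width: 8.7
grasp_force: 30.0
```

Call:
carry_out([
  [0,0,0,0,0,0,0.014],
  [0,0,0.0025,0,0,0,0.014],
  [0,0,0,0,0,0,0.014],
  [0,0,0,0,0,0,0.0],
  [0,0,0,0,0,0,0.0],
  [0,0,0,0,0,0,0.0],
])

```text
time: 29.15
tcp_pos: [496.9, 314.3, 3.7]
tcp_rot: [[-0.997, -0.074, -0.001], [-0.074, 0.997, -0.0], [0.001, -0.0, -1.0]]
contact_force: [-0.3, 0.1, 0.3]
width: 8.7
grasp_force: 30.0
```

Call:
carry_out([
  [0,0,-0.01,0,0,0,0.0],
  [0,0,-0.02,0,0,0,0.0],
  [0,0,-0.037,0,0,0.1408,0.0],
  [0,0,-0.04,0,0,0.1408,0.0],
  [0,0,0,0,0,0.1408,0.0],
  [0,0,0,0,0,0.1408,0.0],
  [0,0,0,0,0,0.1408,0.0],
  [0,0,0,0,0,0.1408,0.0],
  [0,0,0,0,0,0.1408,0.0],
  [0,0,0,0,0,0.1408,0.0],
  [0,0,0,0,0,0.1408,0.0],
  [0,0,0,0,0,0.1408,0.0],
])

```text
time: 30.35
tcp_pos: [497.2, 314.4, 111.7]
tcp_rot: [[-0.229, 0.973, 0.0], [0.973, 0.229, 0.0], [-0.0, 0.0, -1.0]]
contact_force: [-0.0, 0.6, -1.2]
width: 8.7
grasp_force: 30.0
```

Call:
carry_out([
  [0,0,0,0,0,0.1408,0.0],
  [0,0,0,0,0,0.1408,0.0],
  [-0.0442,0.005,0,0,0,0,0.0],
  [-0.0442,0.005,0,0,0,0,0.0],
  [-0.0442,0.005,0,0,0,0,0.0],
  [-0.0442,0.005,0,0,0,0,0.0],
  [-0.0442,0.005,0,0,0,0,0.0],
  [-0.0442,0.005,0,0,0,0,0.0],
  [-0.0442,0.005,0,0,0,0,0.0],
  [-0.0442,0.005,0,0,0,0,0.0],
  [0,0,0,0,0,0,0.0],
  [0,0,0,0,0,0,0.0],
])

```text
time: 31.55
tcp_pos: [521.4, -41.5, 111.6]
tcp_rot: [[0.048, 0.999, 0.001], [0.999, -0.048, 0.0], [0.0, 0.001, -1.0]]
contact_force: [-0.2, 0.6, -1.1]
width: 8.6
grasp_force: 30.0
```

Run:
```python
from h import *
s=observe(); R=s["tcp_rot"]; print(s["tcp_pos"],np.degrees(np.arctan2(R[1][0],R[0][0])),s["width"],s["grasp_force"])
for c in columns(s["tcp_pos"][2]+5.8): print("held z",c)
for c in columns(9.5): print("pad z",c)
```

```text
[521.35194348 -41.48597552 111.64925683] 87.2736126215153 8.623925919669137 30.000231564044952
held z (0.66, array([497.2, 357.8]), np.float64(-3.8), np.float64(215.0))
pad z (0.58, array([542.7, -65.6]), np.float64(87.3), np.float64(201.0))
pad z (0.56, array([516.6, 388.2]), np.float64(-3.7), np.float64(223.0))
```

Call:
carry_out([
  [0,-0.0005,0.03,0,0,0,0.0],
  [0,0,0.03,0,0,0,0.0],
  [0,0,0.01,0,0,0,0.0],
  [0,0,0.004,0,0,0,0.0],
  [0,0,0.004,0,0,0,0.0],
  [0,0,0.002,0,0,0,0.0],
  [0,0,0,0,0,0,0.0],
])

```text
time: 32.45
tcp_pos: [521.5, -40.6, 31.9]
tcp_rot: [[0.045, 0.999, 0.001], [0.999, -0.045, -0.0], [-0.0, 0.001, -1.0]]
contact_force: [0.1, 0.4, -1.7]
width: 8.3
grasp_force: 30.0
```

Call:
carry_out([
  [0,0,0.002,0,0,0,0.0],
  [0,0,0.002,0,0,0,0.0],
  [0,0,0.002,0,0,0,0.0],
  [0,0,0.001,0,0,0,0.0],
  [0,0,0,0,0,0,0.0],
])

```text
time: 32.95
tcp_pos: [520.6, -40.5, 23.7]
tcp_rot: [[0.045, 0.999, -0.0], [0.999, -0.045, 0.0], [0.0, -0.0, -1.0]]
contact_force: [-0.9, 0.3, -1.4]
width: 8.4
grasp_force: 30.0
```

Call:
carry_out([
  [0,0,0,0,0,0,0.012],
  [0,0,0,0,0,0,0.03],
  [0,0,0,0,0,0,0.03],
  [0,0,-0.02,0,0,0,0.03],
  [0,0,-0.04,0,0,0,0.03],
  [0,0,-0.04,0,0,0,0.03],
  [0,0,-0.04,0,0,0,0.03],
])

```text
time: 33.65
tcp_pos: [520.6, -40.5, 165.6]
tcp_rot: [[0.045, 0.999, 0.0], [0.999, -0.045, 0.0], [0.0, 0.0, -1.0]]
contact_force: [-0.2, 0.0, -0.3]
width: 30.1
grasp_force: 0.0
```

Call:
carry_out([
  [0.0476,-0.0023,0,0,0,0,0.04],
  [0.0476,-0.0023,0,0,0,0,0.04],
  [0.0476,-0.0023,0,0,0,0,0.04],
  [0.0476,-0.0023,0,0,0,0,0.04],
  [0.0476,-0.0023,0,0,0,0,0.04],
  [0.0476,-0.0023,0,0,0,0,0.04],
])

```text
time: 34.25
tcp_pos: [519.6, 247.4, 164.4]
tcp_rot: [[0.045, 0.999, 0.001], [0.999, -0.045, 0.0], [0.0, 0.001, -1.0]]
contact_force: [0.4, -0.6, 1.3]
width: 39.9
grasp_force: 0.0
```

Run:
```python
from h import *
s=observe(); R=s["tcp_rot"]; print(s["tcp_pos"],np.degrees(np.arctan2(R[1][0],R[0][0])),s["width"],s["grasp_force"])
for c in columns(28.8): print("blk z",c)
for c in columns(9.5): print("pad z",c)
```

```text
[519.64358762 247.40417128 164.42755129] 87.4381879248427 39.85080752429889 0.0Traceback (most recent call last):
  File "<stdin>", line 3, in <module>
  File "h.py", line 32, in columns
    mid,d,L=line(m,z); d=redend(im,mid,d,z)
            ~~~~^^^^^
  File "h.py", line 15, in line
    p=np.argwhere(m)[:,::-1].astype(float); W=np.array([atz(cam,q,z)[:2] for q in p])
                                                        ~~~^^^^^^^^^
  File "h.py", line 9, in atz
    o,r=ray(n,px); return o+r*(z-o[2])/r[2]
        ~~~^^^^^^
  File "h.py", line 6, in ray
    k,d,E=K(n); u=cv2.undistortPoints(np.array([[px]],float),k,d)[0,0]
          ~^^^
  File "h.py", line 4, in K
    c=get_calibration(n); return np.array([[c["fx"],0,c["cx"]],[0,c["fy"],c["cy"]],[0,0,1.]]),np.array(c["dist_coeffs"],float),np.array(c["extrinsics"],float)
ValueError: time passes only in moves, steps and waits
```

```bash
sed -i 's/^def K(n):/import functools\n@functools.lru_cache(None)\ndef K(n):/' h.py
python3 - <<'E'
from h import *
for c in columns(28.8): print("blk z",c)
for c in columns(9.5): print("pad z",c)
b=grab_frame("top"); cv2.imwrite("pics/c7.png",cv2.resize(b[140:270,100:400],(800,347),interpolation=3)[:,:,::-1])
print(observe()["tcp_pos"])
E
```

```text
blk z (0.8, array([518.8, -43.5]), np.float64(87.3), np.float64(227.0))
blk z (0.61, array([467.3, -39.4]), np.float64(87.4), np.float64(221.0))
pad z (0.92, array([470.4, -42.7]), np.float64(87.4), np.float64(234.0))
pad z (0.75, array([523.4, -42.6]), np.float64(87.4), np.float64(233.0))
[519.89989766 244.08138066 163.95503131]
```

View pics/c7.png

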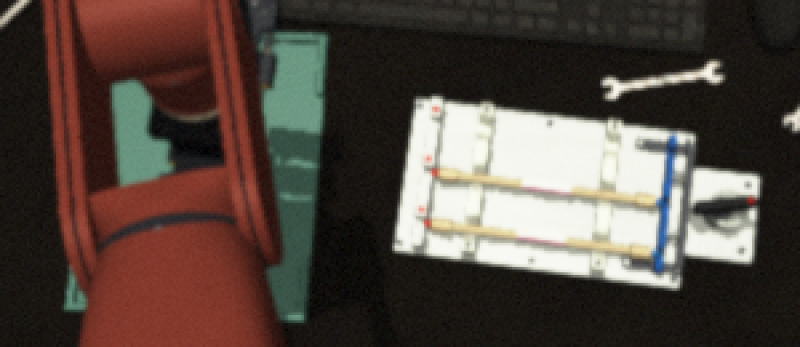

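Both placed columns are seated with red at the inlet: tips at (435,173) and (428,223) in the picture. Next is the last fresh column.

Call:
carry_out([
  [0,0,0,0,0,0.1445,0.04],
  [0,0,0,0,0,0.1445,0.04],
  [0,0,0,0,0,0.1445,0.04],
  [0,0,0,0,0,0.1445,0.04],
  [0,0,0,0,0,0.1445,0.04],
  [0,0,0,0,0,0.1445,0.04],
  [0,0,0,0,0,0.1445,0.04],
  [0,0,0,0,0,0.1445,0.04],
  [0,0,0,0,0,0.1445,0.04],
  [0,0,0,0,0,0.1445,0.04],
  [0,0,0,0,0,0.1445,0.04],
])

```text
time: 35.7
tcp_pos: [520.2, 243.6, 164.2]
tcp_rot: [[0.997, -0.072, 0.0], [-0.072, -0.997, -0.0], [0.0, 0.0, -1.0]]
contact_force: [-0.9, 0.6, 1.1]
width: 40.2
grasp_force: 0.0
```

Run:
```python
from h import *
s=observe(); R=s["tcp_rot"]; print(s["tcp_pos"],np.degrees(np.arctan2(R[1][0],R[0][0])))
for c in columns(9.5): print("pad z",c)
b=grab_frame("top"); a=grab_frame("side"); cv2.imwrite("pics/c8.png",np.hstack([cv2.resize(b[140:270,100:240],(420,390),interpolation=3),cv2.resize(a[165:225,200:330],(380,175)).repeat(1,0) if 0 else cv2.resize(a[150:270,200:317],(380,390))])[:,:,::-1])
```

```text
[520.21010068 243.57955234 164.16621918] -4.127316131937591
pad z (0.92, array([470.5, -42.3]), np.float64(87.4), np.float64(234.0))
pad z (0.61, array([523.4, -42.5]), np.float64(87.4), np.float64(234.0))
pad z (0.33, array([518.2, -75.3]), np.float64(86.8), np.float64(360.0))
```

View pics/c8.png

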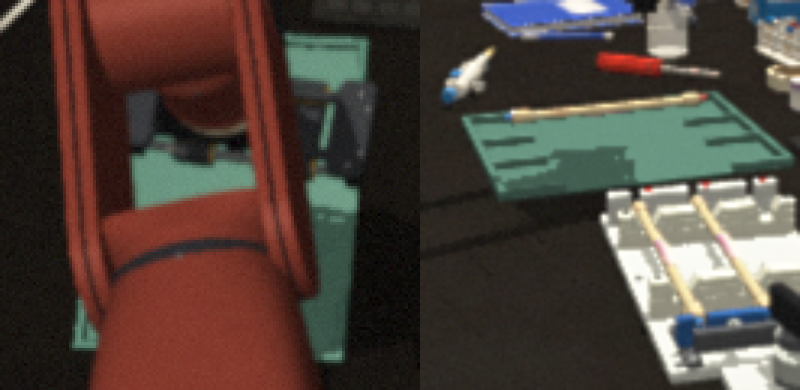

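Run:
```python
from h import *
m=np.array([519.5,388.]); d=np.array([np.cos(np.radians(-3.7)),np.sin(np.radians(-3.7))])
print("pred red/blue side",pix("side",[[*(m+d*118),9.5],[*(m-d*118),9.5]]))
a=grab_frame("side").astype(int); 
for q in silhouettes("side","fresh_1"):
    p=np.argwhere(q["pixels"])[:,::-1]; 
    if len(p)>50: print(q["score"],p[p[:,0].argmin()],p[p[:,0].argmax()],p.mean(0).round(1))
```

```text
pred red/blue side [[289.81721931 182.87949082]
 [225.56236336 187.25077701]]
0.56 [266 213] [285 244] [275.4 229.6]
0.48 [227 184] [286 179] [256.6 182.8]
0.46 [284 211] [306 241] [295.1 227.2]
```

Run:
```python
from h import *
a=cv2.imread("pics/side0.png")[:,:,::-1].astype(int); b=grab_frame("side").astype(int)
for im in(a,b):
    r=im[174:192,215:300]; m=(r[...,0]>r[...,1]+15)&(r[...,0]>r[...,2]+40); y,x=np.nonzero(m); print(len(x),[ (c+215, (y[abs(x-c)<=2].mean()+174).round(1)) for c in (20,32,44,56,66) if (abs(x-c)<=2).any()], x.min()+215,x.max()+215)
```

```text
154 [(235, np.float64(186.1)), (247, np.float64(185.4)), (259, np.float64(187.6)), (271, np.float64(188.0)), (281, np.float64(186.4))] 229 290
131 [(235, np.float64(184.1)), (247, np.float64(183.5)), (259, np.float64(182.4)), (271, np.float64(181.1)), (281, np.float64(180.0))] 229 288
```

The column seems to have been knocked. I'll back the arm away for a clear top view.

Call:
carry_out([
  [0,0.045,0,0,0,0,0.04],
  [0,0.045,0,0,0,0,0.04],
  [0,0.045,0,0,0,0,0.04],
  [0,0.045,0,0,0,0,0.04],
  [0,0,0,0,0,0,0.04],
  [0,0,0,0,0,0,0.04],
])

```text
time: 36.65
tcp_pos: [508.5, 64.9, 164.2]
tcp_rot: [[0.998, -0.065, 0.0], [-0.065, -0.998, 0.0], [0.0, -0.0, -1.0]]
contact_force: [0.6, 0.4, 0.1]
width: 39.6
grasp_force: 0.0
```

Run:
```python
from h import *
s=observe(); R=s["tcp_rot"]; print(s["tcp_pos"],np.degrees(np.arctan2(R[1][0],R[0][0])))
for _ in range(2):
  for c in columns(9.5): print("pad z",c)
b=grab_frame("top"); cv2.imwrite("pics/c9.png",cv2.resize(b[140:270,100:300],(800,520),interpolation=3)[:,:,::-1])
```

```text
[508.47139761  64.89556106 164.2252098 ] -3.7286682009116463
pad z (0.71, array([521.5, 418.2]), np.float64(2.1), np.float64(224.0))
pad z (0.67, array([470.7, -41.1]), np.float64(87.3), np.float64(232.0))
pad z (0.59, array([520.7, -95.3]), np.float64(86.8), np.float64(123.0))
pad z (0.67, array([520.9, -94.7]), np.float64(87.2), np.float64(123.0))
pad z (0.65, array([522.6, 418.4]), np.float64(2.1), np.float64(230.0))
pad z (0.63, array([470.4, -43.6]), np.float64(87.2), np.float64(232.0))
```

View pics/c9.png

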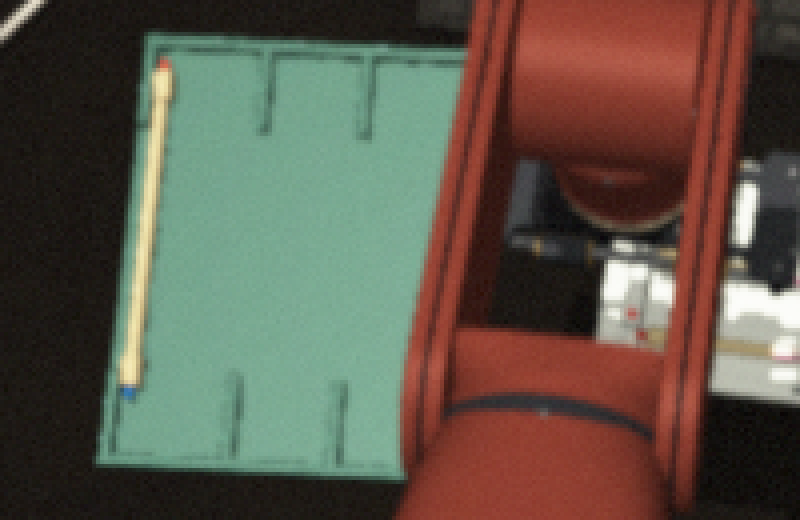

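The column was knocked to (522,418), 2° off world x, beside the outer rib with its red tip at (163,65) in the picture. Going to it.

Call:
carry_out([
  [0,0,0,0,0,-0.105,0.04],
  [0.0033,-0.0441,0,0,0,0,0.04],
  [0.0033,-0.0441,0,0,0,0,0.04],
  [0.0033,-0.0441,0,0,0,0,0.04],
  [0.0033,-0.0441,0,0,0,0,0.04],
  [0.0033,-0.0441,0,0,0,0,0.04],
  [0.0033,-0.0441,0,0,0,0,0.04],
  [0.0033,-0.0441,0,0,0,0,0.04],
  [0.0033,-0.0441,0,0,0,0,0.04],
  [0,0,0,0,0,0,0.04],
  [0,0,0,0,0,0,0.04],
])

```text
time: 38.0
tcp_pos: [518.8, 420.9, 163.1]
tcp_rot: [[0.999, 0.045, -0.001], [0.045, -0.999, -0.001], [-0.001, 0.001, -1.0]]
contact_force: [0.0, -0.3, 0.3]
width: 39.6
grasp_force: 0.0
```

Call:
carry_out([
  [0,0,0.045,0,0,0,0.04],
  [0,0,0.045,0,0,0,0.04],
  [0,0,0.038,0,0,0,0.04],
  [0,0,0.015,0,0,0,0.04],
  [0,0,0.01,0,0,0,0.04],
  [0,0,0,0,0,0,0.04],
  [0,0,0,0,0,0,0.04],
])

```text
time: 38.7
tcp_pos: [521.6, 420.0, 13.4]
tcp_rot: [[0.999, 0.041, 0.003], [0.041, -0.999, 0.002], [0.003, -0.002, -1.0]]
contact_force: [-0.1, -0.1, 0.9]
width: 39.7
grasp_force: 0.0
```

Call:
carry_out([
  [0,0.001,0.004,0,0,0,0.04],
  [0,0,0.003,0,0,0,0.04],
  [0,0,0,0,0,0,0.014],
  [0,0,0,0,0,0,0.012],
  [0,0,0,0,0,0,0.0],
  [0,0,0,0,0,0,0.0],
  [0,0,0,0,0,0,0.0],
  [0,0,0,0,0,0,0.0],
])

```text
time: 39.5
tcp_pos: [520.1, 418.1, 4.1]
tcp_rot: [[0.999, 0.041, -0.0], [0.041, -0.999, -0.0], [-0.0, 0.0, -1.0]]
contact_force: [0.0, -1.4, 0.3]
width: 8.4
grasp_force: 30.0
```

Run:
```python
from h import *
s=observe(); print(s["tcp_pos"],s["contact_force"],s["ft_torque"],s["width"],s["grasp_force"])
grab_frame("side")
for q in silhouettes("side","fresh_1"):
    p=np.argwhere(q["pixels"])[:,::-1]; print(len(p),q["score"],p[p[:,0].argmin()],p[p[:,0].argmax()])
m=np.array([522,418.3]); d=np.array([1,.0366])
print(pix("side",[[*(m+d*118),9.5],[*(m-d*118),9.5],[*(m+d*118),18.5],[*(m-d*118),18.5]]))
```

```text
[520.14332139 418.05479902   4.06191489] [ 0.00869025 -1.42732137  0.26239588] [-0.30587051  0.17634008 -0.00409576] 8.383733548240341 29.99826192855835
123 0.6 [283 210] [305 240]
162 0.6 [227 185] [286 179]
152 0.44 [266 212] [287 247]
[[287.23789    179.59395507]
 [225.46720934 185.67420356]
 [287.2460538  177.31542774]
 [225.33193139 183.30081899]]
```

Call:
carry_out([
  [0,0,-0.01,0,0,0,0.0],
  [0,0,-0.02,0,0,0,0.0],
  [0,0,-0.037,0,0,-0.135,0.0],
  [0,0,-0.04,0,0,-0.135,0.0],
  [0,0,0,0,0,-0.135,0.0],
  [0,0,0,0,0,-0.135,0.0],
  [0,0,0,0,0,-0.135,0.0],
  [0,0,0,0,0,-0.135,0.0],
  [0,0,0,0,0,-0.135,0.0],
  [0,0,0,0,0,-0.135,0.0],
  [0,0,0,0,0,-0.135,0.0],
  [0,0,0,0,0,-0.135,0.0],
])

```text
time: 40.8
tcp_pos: [520.0, 418.6, 111.6]
tcp_rot: [[0.173, 0.985, 0.0], [0.985, -0.173, 0.001], [0.001, 0.0, -1.0]]
contact_force: [-0.3, 0.3, -0.3]
width: 8.2
grasp_force: 30.0
```

Call:
carry_out([
  [0,0,0,0,0,-0.135,0.0],
  [-0.046,0.0073,0,0,0,0,0.0],
  [-0.046,0.0073,0,0,0,0,0.0],
  [-0.046,0.0073,0,0,0,0,0.0],
  [-0.046,0.0073,0,0,0,0,0.0],
  [-0.046,0.0073,0,0,0,0,0.0],
  [-0.046,0.0073,0,0,0,0,0.0],
  [-0.046,0.0073,0,0,0,0,0.0],
  [-0.046,0.0073,0,0,0,0,0.0],
  [-0.046,0.0073,0,0,0,0,0.0],
  [-0.046,0.0073,0,0,0,0,0.0],
])

```text
time: 41.9
tcp_pos: [572.9, -46.1, 111.9]
tcp_rot: [[0.044, 0.999, 0.001], [0.999, -0.044, 0.0], [0.0, 0.001, -1.0]]
contact_force: [0.6, 0.1, -1.0]
width: 8.0
grasp_force: 30.0
```

Call:
carry_out([
  [0,0,0,0,0,0,0.0],
  [0,0,0,0,0,0,0.0],
  [0,0,0,0,0,0,0.0],
])

```text
time: 42.2
tcp_pos: [572.6, -43.5, 111.2]
tcp_rot: [[0.044, 0.999, -0.0], [0.999, -0.044, 0.001], [0.001, -0.0, -1.0]]
contact_force: [0.2, 1.0, -1.0]
width: 8.2
grasp_force: 30.0
```

Call:
carry_out([
  [-0.0015,0,0.03,0,0,0,0.0],
  [0,0,0.03,0,0,0,0.0],
  [0,0,0.01,0,0,0,0.0],
  [0,0,0.004,0,0,0,0.0],
  [0,0,0.004,0,0,0,0.0],
  [0,0,0.002,0,0,0,0.0],
  [0,0,0,0,0,0,0.0],
])

```text
time: 42.9
tcp_pos: [573.4, -45.9, 32.0]
tcp_rot: [[0.044, 0.999, 0.001], [0.999, -0.044, -0.0], [-0.0, 0.001, -1.0]]
contact_force: [-0.2, 1.5, -1.1]
width: 8.4
grasp_force: 30.0
```

Call:
carry_out([
  [0,0,0.002,0,0,0,0.0],
  [0,0,0.002,0,0,0,0.0],
  [0,0,0.002,0,0,0,0.0],
  [0,0,0.001,0,0,0,0.0],
  [0,0,0,0,0,0,0.0],
])

```text
time: 43.4
tcp_pos: [572.6, -46.0, 24.6]
tcp_rot: [[0.044, 0.999, -0.0], [0.999, -0.044, 0.0], [-0.0, -0.0, -1.0]]
contact_force: [-3.1, 0.4, 4.9]
width: 8.4
grasp_force: 30.0
```

Call:
carry_out([
  [0,0,0,0,0,0,0.012],
  [0,0,0,0,0,0,0.03],
  [0,0,0,0,0,0,0.03],
  [0,0,-0.02,0,0,0,0.03],
  [0,0,-0.04,0,0,0,0.03],
  [0,0,-0.04,0,0,0,0.03],
  [-0.04,0,-0.02,0,0,0,0.03],
  [-0.045,0,0,0,0,0,0.03],
  [-0.045,0,0,0,0,0,0.03],
  [-0.045,0,0,0,0,0,0.03],
  [-0.045,0,0,0,0,0,0.03],
])

```text
time: 44.5
tcp_pos: [562.8, -267.5, 144.2]
tcp_rot: [[0.044, 0.999, 0.001], [0.999, -0.044, -0.0], [-0.0, 0.001, -1.0]]
contact_force: [-0.4, 0.4, 0.0]
width: 30.6
grasp_force: 0.0
```

Run:
```python
from h import *
s=observe(); print(s["tcp_pos"])
for c in columns(28.8): print("blk z",c)
a=grab_frame("side"); b=grab_frame("top")
cv2.imwrite("pics/c10.png",np.hstack([cv2.resize(a[180:300,235:355],(400,400),interpolation=3),cv2.resize(b[160:260,240:340],(400,400),interpolation=3)])[:,:,::-1])
```

```text
[ 562.83880075 -267.49999485  144.17426473]
blk z (0.84, array([468.4, -18.6]), np.float64(-92.4), np.float64(183.0))
blk z (0.66, array([571.6, -42.9]), np.float64(87.3), np.float64(227.0))
blk z (0.62, array([519.7, -41. ]), np.float64(87.3), np.float64(222.0))
```

View pics/c10.png

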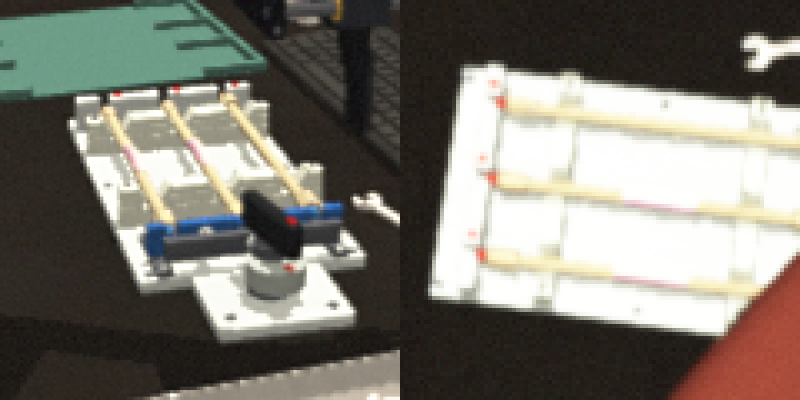

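All three columns lie in their saddles with red at the inlet dots: tips at (500,102), (490,178) and (482,255). Returning to the cam.

Call:
carry_out([
  [0.0243,-0.0264,0,0,0,0,0.04],
  [0.0243,-0.0264,0,0,0,0,0.04],
  [0,0,0,0,0,0.1446,0.04],
  [0,0,0,0,0,0.1446,0.04],
  [0,0,0,0,0,0.1446,0.04],
  [0,0,0,0,0,0.1446,0.04],
  [0,0,0,0,0,0.1446,0.04],
  [0,0,0,0,0,0.1446,0.04],
  [0,0,0,0,0,0.1446,0.04],
  [0,0,0,0,0,0.1446,0.04],
  [0,0,0,0,0,0.1446,0.04],
  [0,0,0,0,0,0.1446,0.04],
])

```text
time: 45.9
tcp_pos: [512.5, -212.8, 143.9]
tcp_rot: [[0.997, 0.077, -0.0], [0.077, -0.997, 0.001], [-0.0, -0.001, -1.0]]
contact_force: [0.7, 0.4, 1.0]
width: 39.9
grasp_force: 0.0
```

Call:
carry_out([
  [0,0,0,0,0,0.1446,0.04],
  [0,0,0,0,0,0.1446,0.04],
  [0,0,0,0,0,0.1446,0.04],
  [0,0,0,0,0,0.1446,0.04],
  [0,0,0,0,0,0.1446,0.04],
  [0,0,0,0,0,0.1446,0.04],
  [0,0,0,0,0,0.1446,0.04],
  [0,0,0,0,0,0.1446,0.04],
  [0,0,0,0,0,0.1446,0.04],
  [0,0,0,0,0,0.1446,0.04],
  [0,0,0,0,0,0,0.04],
])

```text
time: 47.0
tcp_pos: [512.5, -213.1, 143.9]
tcp_rot: [[0.205, -0.979, -0.0], [-0.979, -0.205, 0.001], [-0.001, 0.0, -1.0]]
contact_force: [-0.4, -0.3, 0.4]
width: 39.9
grasp_force: 0.0
```

Call:
carry_out([
  [0.0034,0.001,0.04,0,0,0,0.04],
  [0,0,0.035,0,0,0,0.04],
  [0,0,0.0165,0,0,0,0.04],
  [0,0,0,0,0,0,0.04],
  [0,0,0,0,0,0,0.02],
  [0,0,0,0,0,0,0.016],
  [0,0,0,0,0,0,0.014],
  [0,0,0,0,0,0,0.0],
  [0,0,0,0,0,0,0.0],
  [0,0,0,0,0,0,0.0],
])

```text
time: 48.0
tcp_pos: [512.2, -218.9, 53.6]
tcp_rot: [[0.204, -0.979, 0.0], [-0.979, -0.204, -0.001], [0.001, -0.0, -1.0]]
contact_force: [-2.6, -0.1, 6.5]
width: 11.4
grasp_force: 30.0
```

Call:
carry_out([
  [0,0,0,0,0,-0.1,0.0],
  [0,0,0,0,0,-0.1,0.0],
  [0,0,0,0,0,-0.1,0.0],
  [0,0,0,0,0,-0.1,0.0],
  [0,0,0,0,0,-0.1,0.0],
  [0,0,0,0,0,-0.1,0.0],
  [0,0,0,0,0,0,0.0],
])

```text
time: 48.7
tcp_pos: [513.2, -218.3, 53.6]
tcp_rot: [[0.722, -0.692, 0.002], [-0.692, -0.722, -0.0], [0.002, -0.002, -1.0]]
contact_force: [2.0, 2.4, 5.9]
width: 12.0
grasp_force: 30.0
```

Call:
carry_out([
  [0,0,0,0,0,-0.115,0.0],
  [0,0,0,0,0,-0.115,0.0],
  [0,0,0,0,0,-0.115,0.0],
  [0,0,0,0,0,-0.115,0.0],
  [0,0,0,0,0,-0.115,0.0],
  [0,0,0,0,0,-0.115,0.0],
  [0,0,0,0,0,-0.115,0.0],
  [0,0,0,0,0,-0.115,0.0],
  [0,0,0,0,0,-0.115,0.0],
  [0,0,0,0,0,-0.115,0.0],
  [0,0,0,0,0,0,0.0],
])

```text
time: 49.8
tcp_pos: [513.6, -216.3, 53.6]
tcp_rot: [[0.927, 0.375, 0.003], [0.375, -0.927, 0.003], [0.004, -0.002, -1.0]]
contact_force: [2.8, 10.5, 7.5]
width: 12.1
grasp_force: 30.0
```

Call:
carry_out([
  [0,0,0,0,0,-0.115,0.0],
  [0,0,0,0,0,-0.115,0.0],
  [0,0,0,0,0,-0.115,0.0],
  [0,0,0,0,0,-0.115,0.0],
  [0,0,0,0,0,-0.115,0.0],
  [0,0,0,0,0,-0.115,0.0],
  [0,0,0,0,0,-0.115,0.0],
  [0,0,0,0,0,-0.115,0.0],
  [0,0,0,0,0,-0.115,0.0],
  [0,0,0,0,0,-0.115,0.0],
  [0,0,0,0,0,0,0.0],
])

```text
time: 50.9
tcp_pos: [511.8, -215.1, 53.5]
tcp_rot: [[0.035, 0.999, -0.001], [0.999, -0.035, 0.005], [0.005, -0.002, -1.0]]
contact_force: [-3.7, 14.5, 15.9]
width: 11.8
grasp_force: 30.1
```

Call:
carry_out([
  [0,0,0,0,0,0,0.03],
  [0,0,0,0,0,0,0.04],
  [0,0,0,0,0,0,0.04],
  [0,0,-0.03,0,0,0,0.04],
  [0,0,-0.045,0,0,0,0.04],
  [0,0,-0.045,0,0,0,0.04],
  [-0.045,-0.01,0,0,0,0,0.04],
  [-0.045,-0.01,0,0,0,0,0.04],
  [-0.045,-0.01,0,0,0,0,0.04],
  [-0.045,-0.01,0,0,0,0,0.04],
  [0,0,0,0,0,0,0.04],
  [0,0,0,0,0,0,0.04],
])

```text
time: 52.1
tcp_pos: [464.6, -397.7, 171.8]
tcp_rot: [[0.04, 0.999, -0.001], [0.999, -0.04, 0.001], [0.001, -0.001, -1.0]]
contact_force: [0.5, 0.4, -0.8]
width: 40.1
grasp_force: 0.0
```

Run:
```python
from h import *
s=observe(); print(s["tcp_pos"],s["contact_force"])
for c in columns(28.8): print("blk z",c)
for c in columns(9.5,"spent_1"): print("s",c)
a=grab_frame("side"); b=grab_frame("top")
cv2.imwrite("pics/c11.png",np.hstack([cv2.resize(a[180:300,235:355],(400,400),interpolation=3),cv2.resize(b[165:265,245:345],(400,400),interpolation=3)])[:,:,::-1])
```

```text
[ 464.64219071 -397.74309851  171.84211227] [ 0.47158048  0.43580302 -0.77127295]
blk z (0.83, array([519.4, -37.7]), np.float64(87.4), np.float64(227.0))
blk z (0.69, array([467.6, -34.4]), np.float64(87.4), np.float64(226.0))
blk z (0.62, array([571.7, -37.3]), np.float64(87.2), np.float64(226.0))
s (0.7, array([ 551.5, -365.8]), np.float64(134.8), np.float64(165.0))
```

View pics/c11.png

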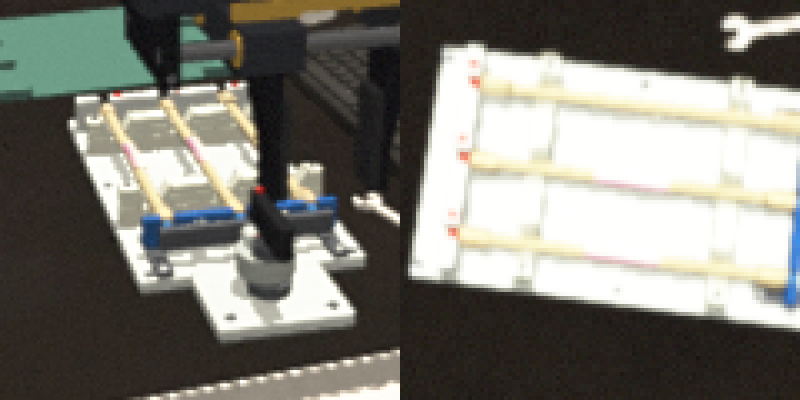

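The bar has pushed all three columns to the wall, the cam's high point faces the plunger, and the arm is clear. Handing in.

```bash
python3 -c "
from plant import *
print(finish_job())"
```

```text
the job is handed in; nothing more can be done
None
```

The job is handed in: the used column lies flat in the tray, and all three fresh columns are clamped with their red ends at the inlet wall. The cam is at its high point, the arm never went near the spanners, and it took about 52 s; `finish_job()` gave no verdict, so this rests on the final pictures and pose readings.

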